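# Tighten the water filter cap with a click wrench

### The job

Pick up the click wrench lying on the worktop, set its socket fully down over the hexagonal cap nut of the water filter, and turn its handle clockwise (seen from above) until the handle gives with a click at its breakaway pivot. Stop as soon as it has given, well before the handle reaches the end of its click travel, so that the nut is not overtightened; then let go, leaving the wrench seated on the nut with its handle sprung back straight. Do not knock over the glass, the mug or the spice jar.

Things in the scene. Friction and masses are not known exactly. Their poses are not given: they have to be found in the camera images.
- wrench_block (a point): Black grip block on the wrench's head, over the socket's axis: 36 mm along x, 24 mm along y, 34 mm tall; pinch it across y from above. The point is its centre, on the socket's axis, 46 mm above the socket's open lower rim, on which the wrench lies. z up, handle along -x. Below the block: steel head 29 mm tall, 62 mm across corners. Wrench 0.4 kg, mostly head.
- socket_rim (a point): Centre of the open lower rim of the wrench's hexagonal socket, on the worktop at the start. Axes as the block's. The socket is 42 mm across its flats, 23 mm deep, open below; two of its flats look along x.
- handle_grip (a point): Centre of the dark rubber grip of the handle, 100 mm long (x), 24 wide (y), 20 high (z); 170 mm from the socket's axis, 15 mm above its rim. Pushed here, the nut turns at 5 N, rising to 9 N, where the handle gives and the force falls (to half at the end of travel). How far the nut turns before the click varies, unseen: 0.1 to 0.55 rad, after up to 0.2 rad of play.
- wrench_handle (a joint): Bend of the handle at its breakaway pivot (42 mm from the socket's axis), rad: 0 is straight; it grows as the handle gives under a clockwise push; 0.30 is the hard end of its click travel, beyond which the nut is overtightened. It gives only clockwise and springs back to 0 when let go.
- nut_top (a point): Middle of the flat top of the steel hexagon of the cap nut, which tightens clockwise and stays where turned. z up, x across two flats; the same every 60 degrees. The hexagon is 40 mm across its flats, 17 mm tall; on it a 5 mm high lead-in cone, 38 mm wide at its foot, 28 mm at its top. With the socket fully down the block's centre is 29 mm above this point.
- nut_flange (a point): Centre of the round flange (70 mm across) at the foot of the nut's hexagon, 17 mm below nut_top and 58 mm above the worktop; the socket's rim rests on it when fully down. It is part of the nut, on the water filter: a squat white housing 100 mm across on a 136 x 116 mm aluminium plate, fixed to the worktop.
- glass_mid (a point): Centre of a clear drinking glass, 80 mm across and 88 mm tall, loose. To be left alone.
- mug_mid (a point): Centre (47 mm up) of a white mug, 88 x 127 x 95 mm with its handle, loose. To be left alone.
- spice_mid (a point): Centre of a small spice jar with a dark lid, 41 mm across and 105 mm tall, loose. To be left alone.

How it is judged:
By the outcome, as a careful person would: the job done as asked, in the order asked, and still so for the second after the job is handed in, with the robot touching nothing.
It also fails if it takes over 67 s, if anything falls off the work surface, if the arm or the gripper's body presses on something with over 40 N, if the wrist force passes 120 N, or if a joint passes its speed limit or range.

### The arm

A 6-joint arm with a two-finger parallel gripper is mounted at the origin on a cart in front of the work surface, level with it; the furniture and walls round the work are solid. World frame = base frame: x ahead of the robot, y to its left, z up, the work surface at z = 0. Lengths are in mm, angles in rad, forces in N, time in s.
With the tool pointing down it reaches from about 350 to 775 mm from the base axis. Payload 7.3 kg.
Tool frame: the origin (TCP) lies between the finger pads; the fingertips stand 22 mm ahead of it and the grasp point (between the pads) lies 3 mm ahead of it; z points along the fingers, x is the direction in which the jaws open and shut, and the axes are right-handed (so a half turn about z gives the same grasp; the last joint's range is limited). The gripper opens to 92 mm and grips with 3 to 60 N. Pads are 19 mm wide; open, the fingers measure 130 mm over their backs; the gripper's body (75 mm by 190 mm) begins 47 mm behind the grasp point.
Start: joints at [-1.377, 0.342, 1.524, -0, 1.275, -0.146], TCP at [175.004, -494.991, 248.741] pointing down, gripper open.
Joint ranges: [-2.53, 2.53], [-0.77, 2.02], [0.04, 2.7], [-1, 4.14], [0.28, 2.66], [-3.11, 3.11]. Speed limits (rad/s): [2.57, 2.57, 3.14, 3.14, 3.14, 3.14].

### API

Orientations are given as [roll, pitch, yaw] about the fixed x, y, z axes, in that order (R = Rz(yaw) Ry(pitch) Rx(roll)).
In Python, from plant import * gives the robot as it stands. The module is installed in compiled form; this text tells all that it offers.
- The arm moves only by the shell command python3 -m handwheel 'ROWS' [OPENING]. ROWS is a JSON object of lists of equal length, an entry for each row: "translation": the shift along the world's x, y, z in units of 15 cm (1.0 is 15 cm), a list of three; "twist": the turn about the world's z in units of 90 degrees (1.0 is 90 degrees). In form: {"translation": [[tx, ty, tz], ...], "twist": [twist, ...]}. A call has exactly 8 rows; each row shifts and turns the pose as measured when the row begins; what a row does not reach is not made up. A row lasts 1/8 s, in which the tool goes at most 62.5 mm and 10.7 degrees, less where a joint would pass 70% of its speed; a pose out of reach is approached as far as the arm can. A call with a number of a shift or a turn outside -1 to 1 is refused whole. A call with a gripper value outside its range is refused whole. OPENING is the closure in counts, from 0 (fully open) to 255 (shut), set as the call begins (- or left out, the last holds). The fingers move at their own pace and stop on an object; the grip force is fixed at half the most. Time passes only in rows, so rows that do not move let the fingers close, or fill a call up. It gives the time, the measured TCP pose, the force and the opening at its end, in the units of the state.
- get_obs(): the state, without advancing time (a new reading comes with each control period).
- capture(name): name is "scene" or "top" or "wrist"; returns a dict with "img" (384x512x3 uint8, red, green, blue), "vertical_fov" (degrees; the focal length in pixels is half the picture's height over the tangent of half this angle, whatever the lens; pixels are square), "cx", "cy" (the principal point, pixels), "world_from_camera" (4x4, takes a point from camera to world coordinates). Camera axes: x right, y up, looking along -z (the intrinsics and any distortion apply to the point x, -y, -z); pixel columns grow to the right and rows downward; lengths in mm; the calibration is good to about 2 mm. A picture is of the moment at which its call begins. There is no depth.
- close_job(): hands the job in, once; it reports no verdict.
Trained networks look in the newest picture that a camera, given by its name, has taken for a name from the list of things; names that differ only in an ending like _2 or _b are one class to them, and where a whole thing is asked for, a point or a joint stands for the part that bears it (a point fixed in the world has none). Each returns a list of dicts, best first, with "score" (0 to 1); they miss things now and then, are a little off and sometimes report something else, mostly with a low value. They report only what shows in the picture. A call takes as long as a camera call.
- search_frame(camera, label): "position" ([x, y, z] in mm, in the coordinates of the camera as it stood for that picture, good to about 4 mm: the middle of the surface that is visible of it).
- spot_point(camera, label): "position" ([x, y, z] in mm, in the coordinates of the camera as it stood for that picture, good to about 4 mm: a listed point, or the origin of a listed thing).
The state is a dict: "time": time; "joint_positions": joint angles; "dq": joint speeds; "tau": joint torques, N m; "tool_pos": TCP position; "tcp_rot": TCP orientation; "contact_force": force on the tool from outside, world axes, zero at the start; "moment": the same for the moment, N m; "grip_width": finger opening in mm.
Only numpy, scipy, OpenCV 4.12 (cv2) and the standard library are available. Lean on these libraries where they do the work, as an engineer would, in place of code of your own. Each camera call takes 0.05 s, during which the arm holds its last target.

## Working session

There is one attempt and no reset: what is moved stays moved. The work goes in short steps, Python scripts to look and compute and a shell command to move; the robot and the scene stay as the last step left them, time stands still between calls to the robot, and variables do not carry over. Pictures are saved under pics/ and viewed, and the job is handed in when it is done.

```bash
mkdir -p pics
cat > h.py <<'E'
from plant import *
import numpy as np, cv2
def cap(n,f):
    c=capture(n); cv2.imwrite('pics/'+f,c['img'][:,:,::-1]); return c
def W(c,p): return (np.array(c['world_from_camera'])@np.append(p,1))[:3]
def proj(c,P):
    q=np.linalg.inv(c['world_from_camera'])@np.append(P,1); f=192/np.tan(np.radians(c['vertical_fov']/2))
    return c['cx']+f*q[0]/-q[2], c['cy']+f*q[1]/q[2]
def ray(c,u,v,z):
    f=192/np.tan(np.radians(c['vertical_fov']/2)); M=np.array(c['world_from_camera'])
    d=M[:3,:3]@np.array([(u-c['cx'])/f,-(v-c['cy'])/f,-1]); o=M[:3,3]
    return o+d*(z-o[2])/d[2]
E
python3 - <<'E'
from h import *
np.set_printoptions(precision=1,suppress=True)
for n in ['top','scene']:
    c=cap(n,n+'0.png'); print(n,c.keys(),c['vertical_fov'],c['cx'],c['cy'],np.array(c['world_from_camera'])[:3,3])
    for l in ['wrench_block','socket_rim','handle_grip','nut_top','nut_flange','glass_mid','mug_mid','spice_mid']:
        for r in spot_point(n,l)[:2]: print(l,round(r['score'],2),W(c,r['position']),np.array(proj(c,W(c,r['position']))))
print(get_obs())
E
```

```text
top dict_keys(['img', 'vertical_fov', 'cx', 'cy', 'world_from_camera']) 48.12610348091166 258.50135523372217 186.2615839196113 [ 239.8  -88.5 1516.1]
wrench_block 0.92 [ 487.1 -384.5   47.2] [339.1 180.2]
wrench_block 0.49 [548.1 -94.1  57.4] [255.3 162.9]
socket_rim 0.83 [ 487.8 -388.     0.3] [337.5 182.2]
handle_grip 0.76 [ 377.6 -517.3   17.4] [376.4 212.2]
handle_grip 0.58 [548.1 -94.4  57.8] [255.4 162.8]
nut_top 0.57 [546.7 -91.6  73.9] [254.6 162.3]
nut_flange 0.66 [549.8 -93.6  55.1] [255.2 162.5]
nut_flange 0.26 [650.5  93.5  42.9] [201.9 135.6]
glass_mid 0.77 [649.1  94.8  45.8] [201.5 135.7]
glass_mid 0.62 [547.4 -93.6  73.2] [255.2 162.1]
mug_mid 0.76 [480.5 317.2  51.7] [135.9 183.1]
spice_mid 0.56 [ 618.9 -293.1   51. ] [311.9 143.1]
scene dict_keys(['img', 'vertical_fov', 'cx', 'cy', 'world_from_camera']) 45.003410508830626 251.39787565053442 194.87962276551926 [ -356.9 -1117.8  1045.8]
wrench_block 0.66 [ 489.6 -384.9   45.2] [321.1 243.1]
socket_rim 0.89 [ 490.1 -385.8    3.7] [320.6 252.7]
socket_rim 0.7 [ 490.3 -385.7   48. ] [321.5 242.5]
handle_grip 0.62 [ 374.6 -510.9   17.8] [324.  289.4]
nut_top 0.61 [ 620.3 -285.8   51.3] [327.  210.5]
mug_mid 0.72 [483.8 314.4  46.6] [197.9 156.8]
spice_mid 0.57 [ 622.1 -285.6   55.1] [327.5 209.4]
{'time': 0.9, 'joint_positions': array([-1.4,  0.3,  1.5, -0. ,  1.3, -0.1]), 'dq': array([ 0.,  0., -0., -0., -0., -0.]), 'tau': array([ -0. , -43.1, -24.4,   0.1,   0. ,   0. ]), 'tool_pos': array([ 175. , -495. ,  248.7]), 'tcp_rot': array([ 3.1, -0. , -1.2]), 'contact_force': array([-0.5, -0.7, -0.1]), 'moment': array([-0., -0., -0.]), 'grip_width': 91.80905245708743}
```

View pics/top0.png

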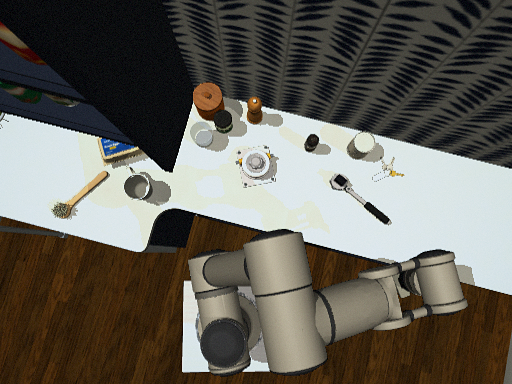

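View pics/scene0.png

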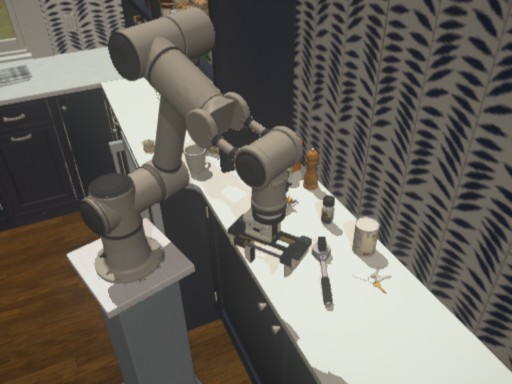

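Run:
```python
from h import *
print(get_obs()['time'])
a=cv2.imread('pics/top0.png'); 
cv2.imwrite('pics/t1.png',np.hstack([cv2.resize(a[130:230,300:400],(400,400),interpolation=cv2.INTER_CUBIC),cv2.resize(a[138:188,230:280],(400,400),interpolation=cv2.INTER_CUBIC)]))
```

```text
0.9
```

View pics/t1.png

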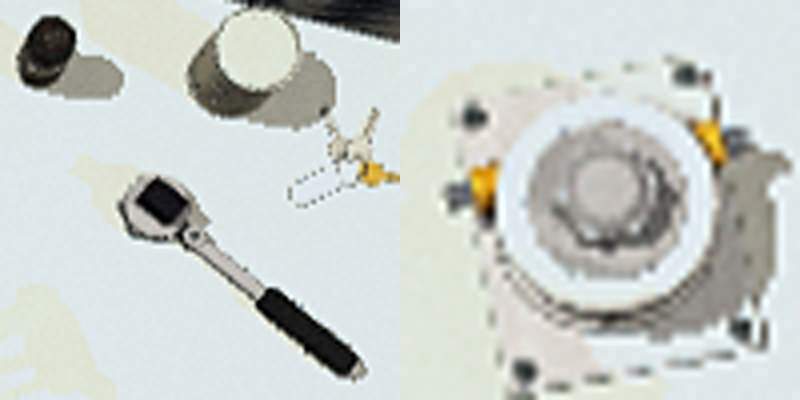

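The top view shows the wrench head at about (340,181) with its handle running to (390,220). The nut is at (256,162), the spice jar at (312,143), the glass at (202,137) and the mug at (137,185). The networks agree with this. Next I move over the wrench.

```bash
python3 -m handwheel '{"translation":[[0.25,0.08,0],[0.25,0.08,0],[0.25,0.08,0],[0.25,0.08,0],[0.25,0.08,0],[0.25,0.08,0],[0.25,0.08,0],[0.2,0.08,0]],"twist":[0.04,0.04,0.04,0.04,0.04,0.04,0.04,0.04]}' 0
python3 - <<'E'
from h import *
np.set_printoptions(precision=3,suppress=True)
c=cap('wrist','w1.png'); o=get_obs(); print(o['time'],o['tool_pos'],o['tcp_rot'],c['vertical_fov'],c['world_from_camera'])
for l in ['wrench_block','socket_rim','handle_grip']:
    for r in spot_point('wrist',l)[:2]: print(l,round(r['score'],2),W(c,r['position']),np.array(proj(c,W(c,r['position']))))
E
```

```text
time: 1.9
tool_pos: [474.2, -396.7, 248.8]
tcp_rot: [3.141, -0.001, -0.717]
contact_force: [0.8, -0.0, -0.3]
grip_width: 91.4
1.95 [ 477.304 -394.806  248.595] [-3.14  -0.002 -0.713] 66.75294603404957 [[   0.754    0.626    0.202  529.721]
 [  -0.657    0.716    0.234 -333.106]
 [   0.002   -0.309    0.951  384.223]
 [   0.       0.       0.       1.   ]]
wrench_block 0.75 [ 492.292 -388.952   40.627] [257.605 150.867]
socket_rim 0.81 [ 489.583 -387.632    1.97 ] [254.709 145.832]
handle_grip 0.79 [ 378.219 -514.199   14.497] [253.891 262.414]
```

View pics/w1.png

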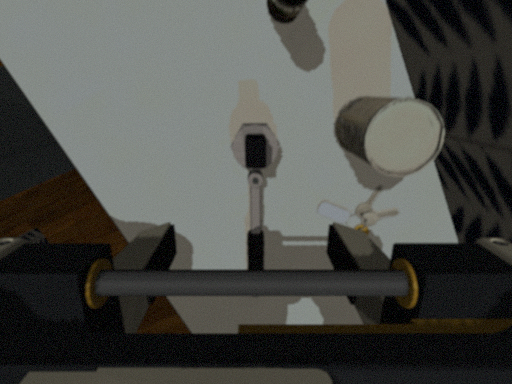

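The wrist view shows the block at (256,150), with the handle running straight down column 256 and the jaws square to it. Next I look at the nut.

```bash
python3 -m handwheel '{"translation":[[0.04,0.25,0],[0.06,0.25,0],[0.06,0.25,0],[0.06,0.25,0],[0.06,0.25,0],[0.04,0.25,0],[0.04,0.25,0],[0.03,0.2,0]],"twist":[0,0,0,0,0,0,0,0]}' 0
python3 - <<'E'
from h import *
np.set_printoptions(precision=3,suppress=True)
import pickle
c=cap('wrist','w2.png'); o=get_obs(); print(o['time'],o['tool_pos'],o['tcp_rot'],c['cx'],c['cy'])
pickle.dump(c,open('w2.pkl','wb'))
for l in ['nut_top','nut_flange']:
    for r in spot_point('wrist',l)[:2]: print(l,round(r['score'],2),W(c,r['position']),np.array(proj(c,W(c,r['position']))))
a=cv2.imread('pics/w2.png'); cv2.imwrite('pics/w2z.png',cv2.resize(a[60:240,160:360],(800,720))[:600])
E
```

```text
time: 3.1
tool_pos: [523.4, -106.3, 249.3]
tcp_rot: [3.137, -0.002, -0.743]
contact_force: [0.0, -0.3, -0.4]
grip_width: 91.7
3.15 [ 523.567 -103.255  249.403] [ 3.139 -0.    -0.742] 251.1451930825641 186.77339924055116
nut_top 0.81 [550.203 -94.317  75.718] [261.347 148.027]
nut_flange 0.68 [553.637 -95.073  60.3  ] [263.591 143.885]
```

View pics/w2.png

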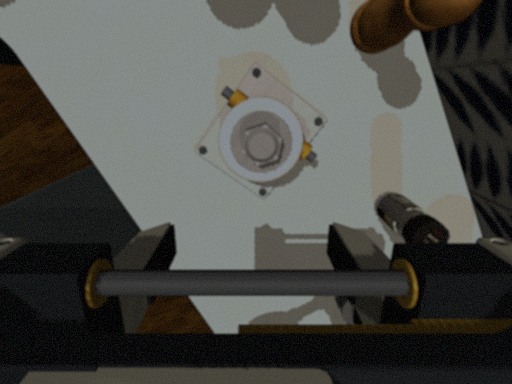

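View pics/w2z.png

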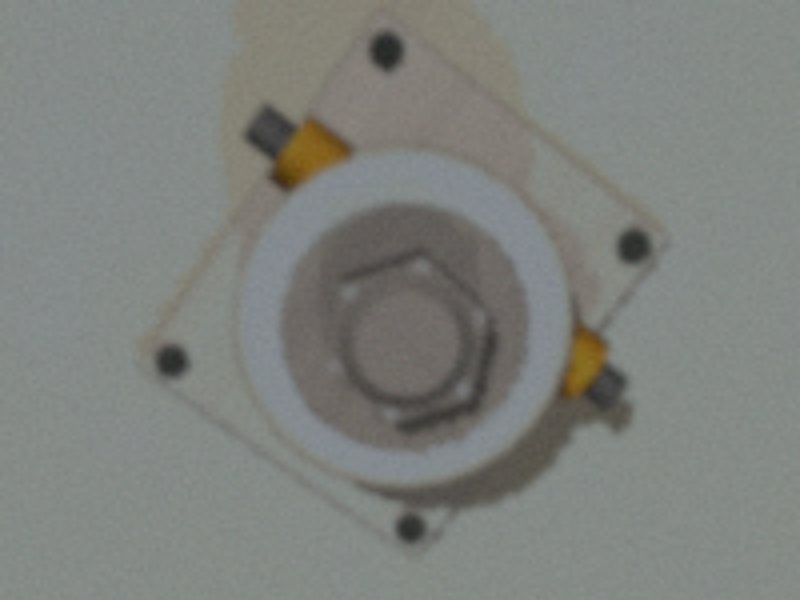

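```bash
cat > fit.py <<'E'
from h import *
import pickle
from scipy.optimize import least_squares
np.set_printoptions(precision=2,suppress=True)
c=pickle.load(open('w2.pkl','rb'))
z=np.array([[422,265],[348,290],[482,318],[333,366],[467,388],[392,412]])
P=np.array([ray(c,160+u/4-.375,60+v/4-.375,75)[:2] for u,v in z]); m=P.mean(0); d=P-m
print(m,np.hypot(*d.T),np.degrees(np.arctan2(d[:,1],d[:,0]))%60)
a=cv2.imread('pics/w2.png'); A=cv2.resize(a[90:190,210:310],(600,600),interpolation=cv2.INTER_CUBIC)
A=cv2.convertScaleAbs(A,alpha=1.7,beta=-60)
th=np.angle(np.mean(np.exp(6j*np.arctan2(d[:,1],d[:,0]))))/6; print('corner angle',np.degrees(th)%60)
f=ray(c,264,145,75)
for zz,col in((75,(0,0,255)),(58,(0,255,0))):
  pts=[proj(c,[m[0]+23.09*np.cos(th+k*np.pi/3),m[1]+23.09*np.sin(th+k*np.pi/3),zz]) for k in range(6)]
  cv2.polylines(A,[np.int32([((u-210+.5)*6,(v-90+.5)*6) for u,v in pts])],True,col,1)
pts=[proj(c,[m[0]+35*np.cos(t),m[1]+35*np.sin(t),58]) for t in np.linspace(0,6.28,60)]
cv2.polylines(A,[np.int32([((u-210+.5)*6,(v-90+.5)*6) for u,v in pts])],True,(255,0,0),1)
cv2.imwrite('pics/fit.png',A)
E
python3 fit.py
```

```text
[552.56 -91.91] [20.19 20.68 20.63 21.04 20.76 19.92] [37.1  37.08 34.36 36.42 39.03 35.95]
corner angle 36.65696122362892
```

View pics/fit.png

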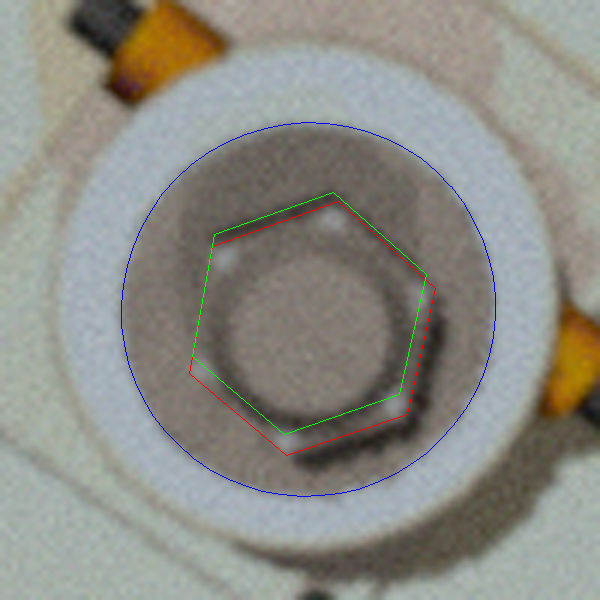

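The hexagon corners fit at 36.7° (mod 60°), so the flats look along 6.7°. The flange circle overlay matches the picture, with the nut centre near (551,-92). I'll set the wrench at +66.7°, an 18° turn from how it lies. Now back to the wrench.

```bash
python3 -m handwheel '{"translation":[[-0.03,-0.26,0],[-0.03,-0.26,0],[-0.03,-0.26,0],[-0.03,-0.26,0],[-0.03,-0.26,-0.1],[-0.03,-0.26,-0.2],[-0.03,-0.22,-0.2],[-0.02,-0.1,-0.1]],"twist":[0.005,0.005,0.005,0.005,0,0,0,0]}' 0
python3 - <<'E'
from h import *
np.set_printoptions(precision=3,suppress=True)
import pickle
c=cap('wrist','w3.png'); o=get_obs(); print(o['time'],o['tool_pos'],o['tcp_rot'])
pickle.dump(c,open('w3.pkl','wb'))
for l in ['wrench_block','socket_rim','handle_grip']:
    for r in spot_point('wrist',l)[:2]: print(l,round(r['score'],2),W(c,r['position']),np.array(proj(c,W(c,r['position']))))
E
```

```text
time: 4.25
tool_pos: [479.0, -411.0, 159.3]
tcp_rot: [3.133, -0.009, -0.724]
contact_force: [-0.4, -0.1, -0.6]
grip_width: 91.8
4.3 [ 478.179 -411.789  157.663] [ 3.132 -0.007 -0.724]
wrench_block 0.6 [ 489.492 -386.477   41.132] [240.109 160.872]
socket_rim 0.63 [ 488.384 -388.022    1.067] [241.345 153.552]
handle_grip 0.84 [ 378.36  -515.59    11.285] [244.395 297.079]
```

View pics/w3.png

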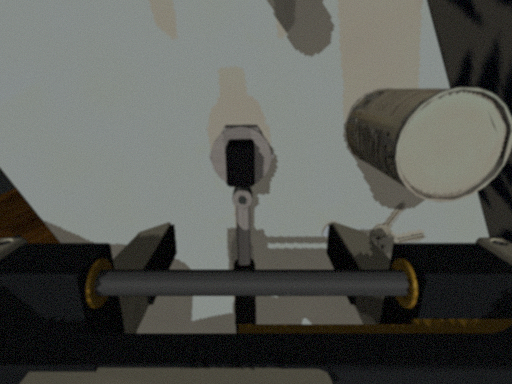

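Run:
```python
from h import *
import pickle
c=pickle.load(open('w3.pkl','rb'))
f=lambda x:np.round(x,1)
a=cv2.imread('pics/w3.png'); A=cv2.resize(a[110:210,190:290],(600,600),interpolation=cv2.INTER_CUBIC)
A=cv2.convertScaleAbs(A,alpha=1.7,beta=10)
M=np.array([489,-387]); 
for t,col in ((48.9,(0,0,255)),):
  e=np.array([np.cos(np.radians(t)),np.sin(np.radians(t))]); n=np.array([-e[1],e[0]])
  for z,cc in ((63,(0,0,255)),(29,(0,255,0))):
    pts=[proj(c,[*(M+18*sx*e+12*sy*n),z]) for sx,sy in ((1,1),(1,-1),(-1,-1),(-1,1))]
    cv2.polylines(A,[np.int32([((u-190+.5)*6,(v-110+.5)*6) for u,v in pts])],True,cc,1)
cv2.imwrite('pics/fit3.png',A)
```

```text
(no output)
```

View pics/fit3.png

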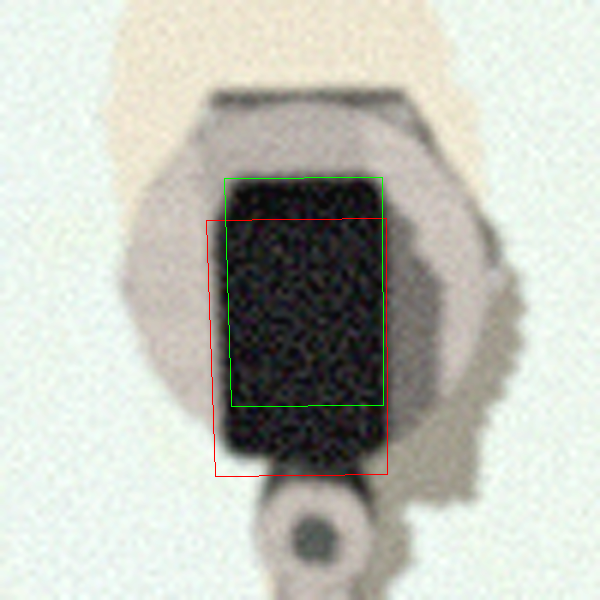

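```bash
python3 -m handwheel '{"translation":[[0.04,0.09,0],[0.03,0.07,0],[0,0,-0.15],[0,0,-0.2],[0,0,-0.2],[0,0,-0.06],[0,0,0],[0,0,0]],"twist":[0,0,0,0,0,0,0,0]}' 0
```

```text
time: 5.45
tool_pos: [500.3, -374.5, 78.2]
tcp_rot: [3.134, -0.026, -0.708]
contact_force: [-0.4, 0.1, 0.2]
grip_width: 91.7
```

```bash
python3 - <<'E'
from h import *
np.set_printoptions(precision=3,suppress=True)
o=get_obs(); print(o['time'],o['tool_pos'],o['tcp_rot'],o['dq'])
c=cap('wrist','w4.png')
o=get_obs(); print(o['time'],o['tool_pos'],o['tcp_rot'],o['dq'])
E
python3 -m handwheel '{"translation":[[-0.07,-0.08,0],[0,0,0],[0,0,0],[0,0,0],[0,0,0],[0,0,0],[0,0,0],[0,0,0]],"twist":[0,0,0,0,0,0,0,0]}' 0
```

```text
5.45 [ 500.343 -374.473   78.224] [ 3.134 -0.026 -0.708] [ 0.008 -0.008 -0.006 -0.001  0.004  0.001]
5.5 [ 500.356 -374.606   78.311] [ 3.134 -0.026 -0.708] [-0.007  0.     0.001 -0.001 -0.003 -0.001]
time: 6.5
tool_pos: [489.5, -388.4, 80.1]
tcp_rot: [3.134, -0.029, -0.709]
contact_force: [0.5, -0.4, 1.0]
grip_width: 91.9
```

View pics/w4.png

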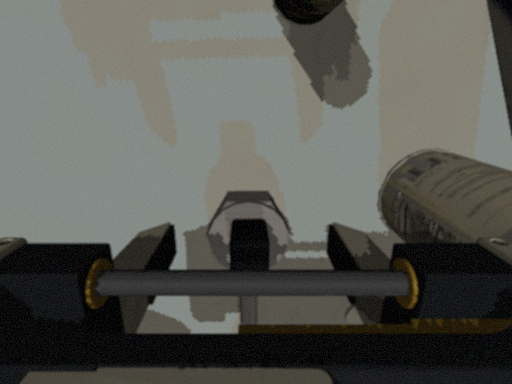

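```bash
python3 -m handwheel '{"translation":[[0,0.01,-0.04],[0,0,-0.05],[0,0,-0.05],[0,0,-0.03],[0,0,0],[0,0,0],[0,0,0],[0,0,0]],"twist":[0,0,0,0,0,0,0,0]}' 0
```

```text
time: 7.5
tool_pos: [489.4, -386.6, 52.5]
tcp_rot: [3.134, -0.029, -0.709]
contact_force: [0.1, 0.8, -0.6]
grip_width: 92.1
```

```bash
python3 -m handwheel '{"translation":[[0,0,0.015],[0,0,0],[0,0,0],[0,0,0],[0,0,0],[0,0,0],[0,0,0],[0,0,0]],"twist":[0,0,0,0,0,0,0,0]}' 0; python3 -m handwheel '{"translation":[[0,0,0],[0,0,0],[0,0,0],[0,0,0],[0,0,0],[0,0,0],[0,0,0],[0,0,0]],"twist":[0,0,0,0,0,0,0,0]}' 255
```

```text
time: 8.5
tool_pos: [489.5, -386.7, 55.2]
tcp_rot: [3.134, -0.029, -0.709]
contact_force: [-0.2, -0.1, 0.1]
grip_width: 92.2
time: 9.5
tool_pos: [489.2, -386.5, 55.3]
tcp_rot: [3.134, -0.028, -0.709]
contact_force: [-1.2, 1.7, 2.4]
grip_width: 24.1
```

```bash
python3 -m handwheel '{"translation":[[0,0,0.06],[0,0,0.1],[0,0,0.14],[0,0,0.14],[0,0,0.14],[0,0,0.1],[0,0,0.05],[0,0,0]],"twist":[0,0,0,0,0,0,0,0]}' 255
python3 - <<'E'
from h import *
c=cap('wrist','w5.png')
E
```

```text
time: 10.5
tool_pos: [488.5, -385.5, 170.6]
tcp_rot: [3.134, -0.027, -0.709]
contact_force: [-0.5, -0.3, -3.5]
grip_width: 23.6
```

View pics/w5.png

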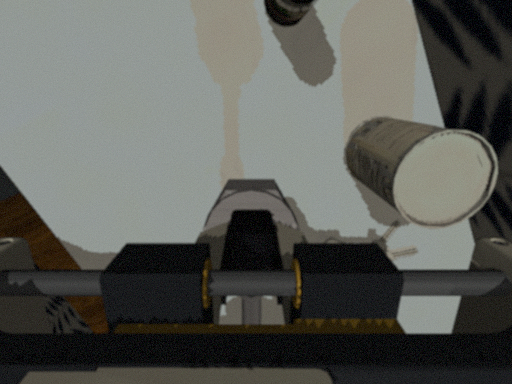

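```bash
python3 -m handwheel '{"translation":[[0.03,0.12,0.02],[0.04,0.2,0],[0.05,0.25,0],[0.06,0.28,0],[0.06,0.28,0],[0.05,0.25,0],[0.04,0.18,0],[0.03,0.1,0]],"twist":[0.01,0.02,0.03,0.03,0.03,0.03,0.02,0.01]}' 255
```

```text
time: 11.55
tool_pos: [540.5, -120.5, 168.1]
tcp_rot: [3.137, -0.015, -0.413]
contact_force: [-0.3, 0.8, -3.1]
grip_width: 24.2
```

```bash
python3 -m handwheel '{"translation":[[0.01,0.03,0],[0.02,0.04,0],[0.02,0.04,0],[0.01,0.03,0],[0,0,0],[0,0,0],[0,0,0],[0,0,0]],"twist":[0,0,0,0,0,0,0,0]}' 255
python3 - <<'E'
from h import *
import pickle
np.set_printoptions(precision=3,suppress=True)
for n in ['wrist','top','scene']:
    c=cap(n,n+'6.png'); pickle.dump(c,open(n+'6.pkl','wb'))
    for l in ['wrench_block','socket_rim','handle_grip','nut_top','nut_flange']:
        for r in spot_point(n,l)[:1]: print(n,l,round(r['score'],2),W(c,r['position']),np.array(proj(c,W(c,r['position']))))
o=get_obs(); print(o['time'],o['tool_pos'],o['tcp_rot'])
a=cv2.imread('pics/scene6.png');cv2.imwrite('pics/s6z.png',cv2.resize(a[120:320,180:440],(780,600)))
E
```

```text
time: 12.55
tool_pos: [549.8, -99.9, 167.6]
tcp_rot: [3.136, -0.014, -0.415]
contact_force: [0.1, 0.7, -5.0]
grip_width: 23.6
wrist wrench_block 0.96 [ 553.251 -100.702  155.534] [256.406 246.219]
wrist socket_rim 0.25 [549.455 -92.484  76.664] [245.051 191.04 ]
wrist nut_top 0.97 [550.168 -90.201  74.61 ] [244.717 187.501]
wrist nut_flange 0.83 [553.729 -95.598  59.314] [251.031 185.749]
top handle_grip 0.9 [ 479.117 -256.533  125.407] [304.946 178.866]
scene wrench_block 0.62 [547.216 -98.912 165.15 ] [275.616 168.168]
scene socket_rim 0.66 [551.323 -98.39  113.221] [276.283 179.965]
scene handle_grip 0.81 [ 481.768 -252.011  127.827] [291.506 204.277]
scene nut_top 0.76 [551.627 -91.766  74.346] [275.049 188.027]
scene nut_flange 0.47 [550.499 -97.228  59.699] [275.783 192.097]
13.45 [549.788 -99.733 167.621] [ 3.136 -0.014 -0.415]
```

View pics/wrist6.png

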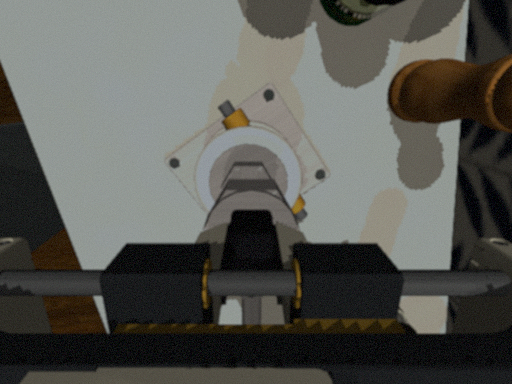

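View pics/s6z.png

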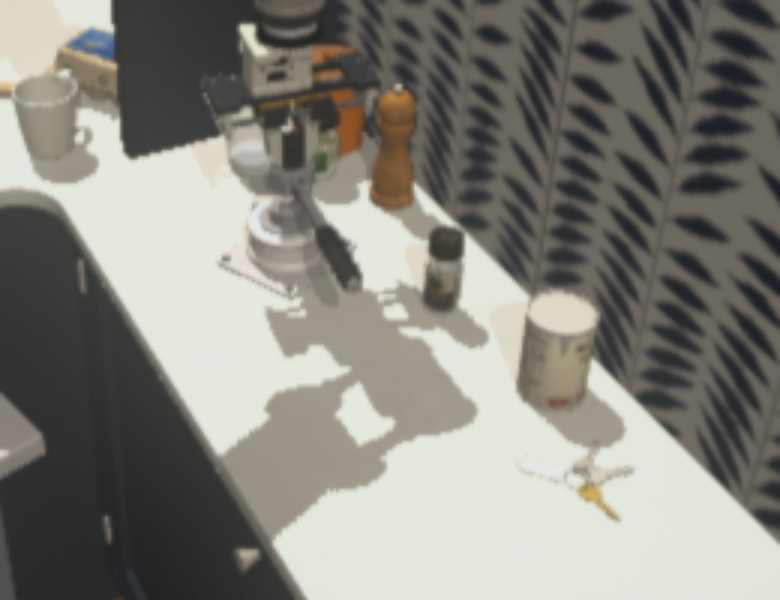

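```bash
python3 -m handwheel '{"translation":[[0.005,0.025,-0.02],[0.003,0.022,-0.03],[0,0,-0.05],[0,0,-0.05],[0,0,-0.03],[0,0,0],[0,0,0],[0,0,0]],"twist":[0.005,0,0,0,0,0,0,0]}' 255
python3 - <<'E'
from h import *
import pickle
np.set_printoptions(precision=3,suppress=True)
c=cap('scene','scene7.png'); cap('wrist','wrist7.png'); 
o=get_obs(); print(o['time'],o['tool_pos'],o['tcp_rot'],o['dq'])
a=cv2.imread('pics/scene7.png');cv2.imwrite('pics/s7z.png',cv2.resize(a[140:240,230:330],(600,600)))
a=cv2.imread('pics/wrist7.png');cv2.imwrite('pics/w7z.png',cv2.resize(a[120:270,160:360],(800,600)))
E
```

```text
time: 14.45
tool_pos: [550.9, -92.1, 138.2]
tcp_rot: [3.136, -0.013, -0.407]
contact_force: [0.3, 0.7, -4.1]
grip_width: 23.8
14.55 [550.948 -92.099 138.273] [ 3.136 -0.013 -0.407] [-0.    -0.001 -0.    -0.001 -0.001  0.001]
```

View pics/s7z.png

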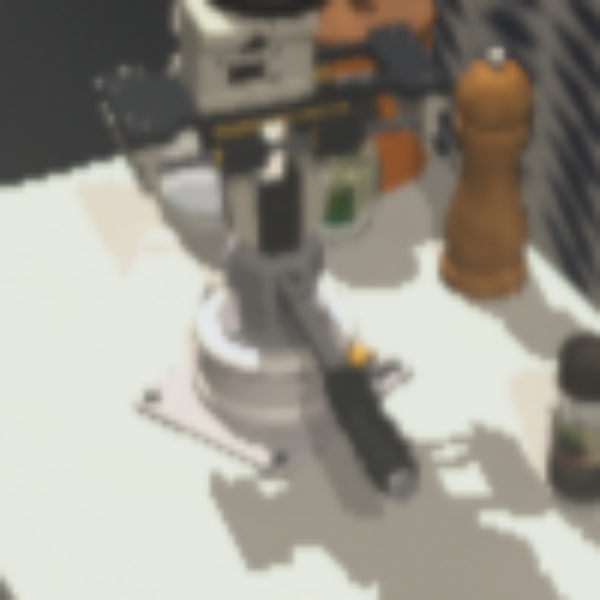

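View pics/w7z.png

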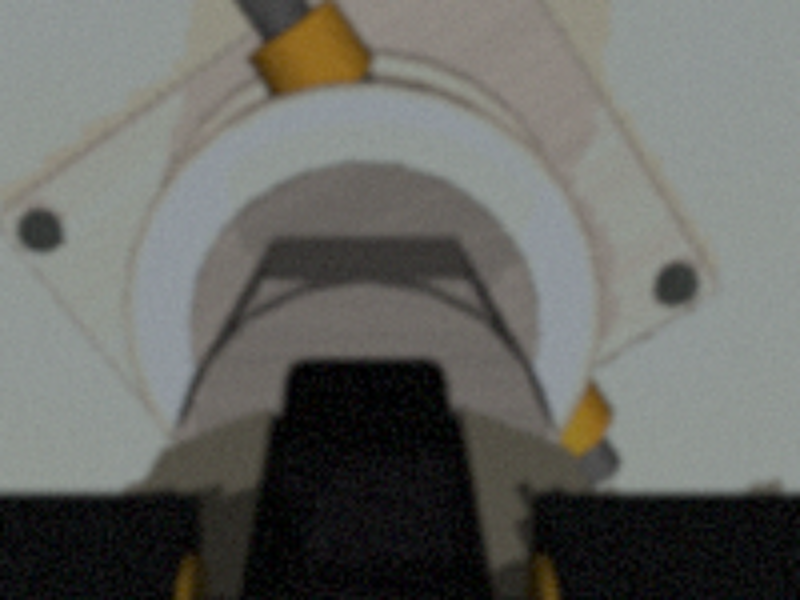

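The socket sits centred over the flange laterally (both near column 366 in the zoom). I lower it onto the cone gently.

```bash
python3 -m handwheel '{"translation":[[0,0,-0.02],[0,0,-0.02],[0,0,-0.02],[0,0,-0.01],[0,0,-0.01],[0,0,0],[0,0,0],[0,0,0]],"twist":[0,0,0,0,0,0,0,0]}' 255
```

```text
time: 15.55
tool_pos: [550.9, -92.3, 125.5]
tcp_rot: [3.136, -0.014, -0.407]
contact_force: [-0.3, -0.5, -3.7]
grip_width: 23.6
```

```bash
python3 -m handwheel '{"translation":[[0,0,-0.02],[0,0,-0.02],[0,0,-0.01],[0,0,-0.01],[0,0,-0.01],[0,0,0],[0,0,0],[0,0,0]],"twist":[0,0,0,0,0,0,0,0]}' 255
```

```text
time: 16.55
tool_pos: [551.0, -92.3, 114.3]
tcp_rot: [3.136, -0.014, -0.407]
contact_force: [-0.7, 0.4, -4.5]
grip_width: 23.9
```

```bash
python3 -m handwheel '{"translation":[[0,0,-0.01],[0,0,-0.008],[0,0,-0.005],[0,0,0],[0,0,0],[0,0,0],[0,0,0],[0,0,0]],"twist":[0,0,0,0,0,0,0,0]}' 255
```

```text
time: 17.55
tool_pos: [551.1, -92.4, 113.6]
tcp_rot: [3.136, -0.015, -0.406]
contact_force: [-1.2, 0.0, 0.5]
grip_width: 23.7
```

The upward contact force appeared at z = 113.6, where 113.3 was expected, so the socket is seated. I release and look.

```bash
python3 -m handwheel '{"translation":[[0,0,0],[0,0,0],[0,0,0],[0,0,0],[0,0,0],[0,0,0],[0,0,0],[0,0,0]],"twist":[0,0,0,0,0,0,0,0]}' 0
python3 -m handwheel '{"translation":[[0,0,0.05],[0,0,0.1],[0,0,0.15],[0,0,0.15],[0,0,0.12],[0,0,0.06],[0,0,0],[0,0,0]],"twist":[0,0,0,0,0,0,0,0]}' 255
python3 - <<'E'
from h import *
import pickle
np.set_printoptions(precision=3,suppress=True)
for n in ['scene','wrist','top']:
    c=cap(n,n+'8.png'); pickle.dump(c,open(n+'8.pkl','wb'))
    for l in ['wrench_block','socket_rim','handle_grip']:
        for r in spot_point(n,l)[:1]: print(n,l,round(r['score'],2),W(c,r['position']),np.array(proj(c,W(c,r['position']))))
o=get_obs(); print(o['time'],o['tool_pos'],o['tcp_rot'])
a=cv2.imread('pics/top8.png');b=cv2.imread('pics/wrist8.png');cv2.imwrite('pics/v8.png',np.hstack([cv2.resize(a[140:220,230:330],(400,320)),cv2.resize(b,(400,300))[:,:].repeat(1,0) if 0 else cv2.copyMakeBorder(cv2.resize(b,(400,300)),0,20,0,0,0)]))
E
```

```text
time: 18.55
tool_pos: [552.5, -92.6, 114.2]
tcp_rot: [3.136, -0.019, -0.406]
contact_force: [-0.1, 0.7, -0.1]
grip_width: 91.1
time: 19.55
tool_pos: [552.7, -92.6, 216.8]
tcp_rot: [3.137, -0.023, -0.406]
contact_force: [-0.4, 0.6, -0.2]
grip_width: 16.3
scene wrench_block 0.82 [550.004 -91.978 106.83 ] [274.804 180.813]
scene socket_rim 0.81 [552.683 -92.362  61.536] [275.353 190.864]
scene handle_grip 0.64 [ 482.883 -245.226   73.363] [289.917 216.193]
wrist wrench_block 0.58 [553.769 -92.131  98.973] [248.628 187.539]
wrist socket_rim 0.9 [550.755 -92.625  59.746] [245.585 177.186]
wrist handle_grip 0.71 [ 486.045 -248.321   73.801] [248.26  317.859]
top handle_grip 0.89 [ 483.932 -249.279   73.146] [300.999 180.098]
20.15 [552.929 -92.652 217.153] [ 3.137 -0.023 -0.406]
```

View pics/v8.png

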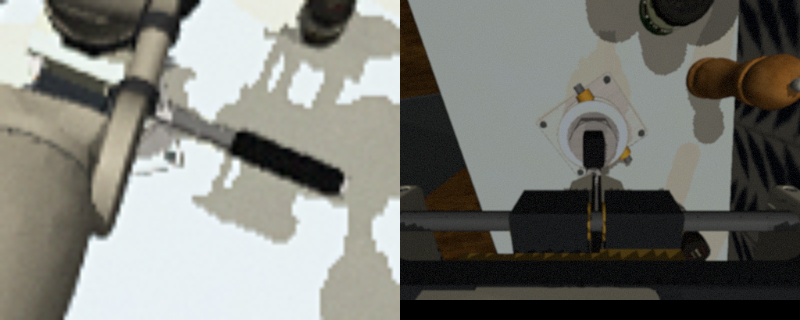

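View pics/scene8.png

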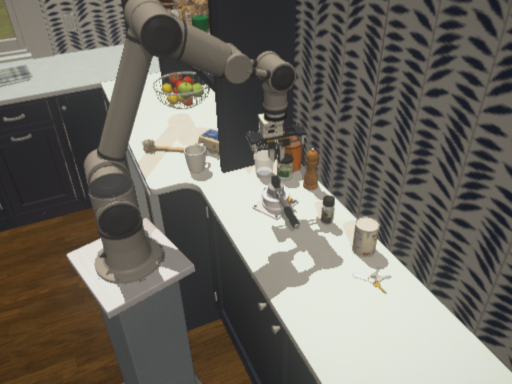

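The wrench is seated: rim z ≈ 60, grip at (484,-248,73), handle at -113°. Next I take the closed fingers to the push side of the grip.

```bash
python3 -m handwheel '{"translation":[[-0.02,-0.1,0],[-0.03,-0.16,0],[-0.04,-0.2,0],[-0.04,-0.22,0],[-0.03,-0.2,0],[-0.02,-0.14,0],[-0.01,-0.06,0],[0,0,0]],"twist":[0,0,0,0,0,0,0,0]}' 255
```

```text
time: 21.15
tool_pos: [520.9, -265.3, 217.2]
tcp_rot: [3.135, -0.024, -0.408]
contact_force: [-0.2, 0.3, -0.0]
grip_width: 0.7
```

```bash
python3 -m handwheel '{"translation":[[0,0,-0.08],[0,0,-0.14],[0,0,-0.18],[0,0,-0.18],[0,0,-0.15],[0,0,-0.1],[0,0,-0.05],[0,0,0]],"twist":[0,0,0,0,0,0,0,0]}' 255
python3 - <<'E'
from h import *
np.set_printoptions(precision=3,suppress=True)
for n in ['wrist','top']: cap(n,n+'9.png')
o=get_obs(); print(o['time'],o['tool_pos'],o['tcp_rot'],o['contact_force'],o['moment'])
a=cv2.imread('pics/top9.png');b=cv2.imread('pics/wrist9.png');cv2.imwrite('pics/v9.png',np.hstack([cv2.resize(a[140:220,230:330],(400,320)),cv2.copyMakeBorder(cv2.resize(b,(400,300)),0,20,0,0,0)]))
E
```

```text
time: 22.15
tool_pos: [521.1, -258.4, 77.9]
tcp_rot: [3.137, -0.022, -0.4]
contact_force: [0.7, 0.1, 0.5]
grip_width: 0.3
22.25 [ 521.477 -258.828   78.807] [ 3.137 -0.023 -0.4  ] [ 0.935 -0.535 -1.003] [-0.029 -0.078  0.038]
```

View pics/v9.png

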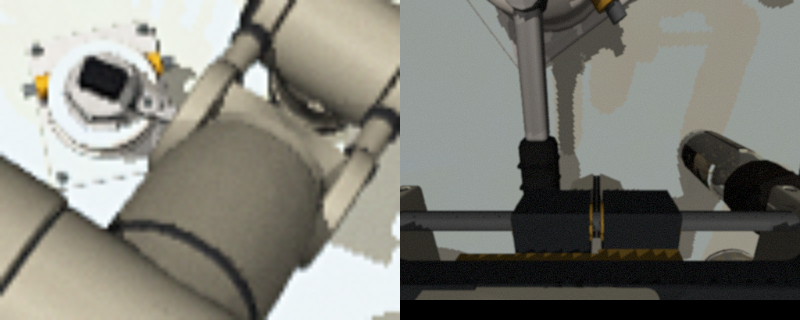

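```bash
cat > s.py <<'E'
from h import *
o=get_obs(); r=o['tool_pos'][:2]-np.array([551.5,-92.3]); ph=np.arctan2(r[1],r[0])
t=np.array([np.sin(ph),-np.cos(ph)]); yaw=o['tcp_rot'][2]; x=np.array([np.cos(yaw),np.sin(yaw)])
print('t %.2f R %.1f phi %.1f yaw %.1f z %.1f F %.2f Fn %.2f Mz %.2f nexttan %s'%(o['time'],np.hypot(*r),np.degrees(ph),np.degrees(yaw),o['tool_pos'][2],-o['contact_force'][:2]@t,o['contact_force'][:2]@x,o['moment'][2],np.round([np.sin(ph-.04),-np.cos(ph-.04)],3)))
E
python3 -m handwheel '{"translation":[[-0.013,0.003,0],[-0.013,0.003,0],[-0.013,0.003,0],[-0.013,0.003,0],[-0.013,0.003,0],[-0.013,0.003,0],[-0.013,0.003,0],[-0.013,0.003,0]],"twist":[-0.007,-0.007,-0.007,-0.007,-0.007,-0.007,-0.007,-0.007]}' 255; python3 s.py
```

```text
time: 23.25
tool_pos: [505.7, -255.9, 80.8]
tcp_rot: [3.136, -0.028, -0.495]
contact_force: [0.7, 0.1, -0.4]
grip_width: 0.5
t 23.25 R 169.8 phi -105.6 yaw -28.3 z 80.8 F 0.63 Fn 0.56 Mz 0.02 nexttan [-0.951  0.308]
```

```bash
python3 -m handwheel '{"translation":[[-0.01,0.003,0],[-0.01,0.003,0],[-0.01,0.003,0],[-0.01,0.003,0],[-0.01,0.003,0],[-0.01,0.003,0],[-0.01,0.003,0],[-0.01,0.003,0]],"twist":[-0.006,-0.006,-0.006,-0.006,-0.006,-0.006,-0.006,-0.006]}' 255; python3 s.py
```

```text
time: 24.25
tool_pos: [493.4, -252.3, 81.0]
tcp_rot: [3.136, -0.029, -0.576]
contact_force: [2.7, -0.8, 0.3]
grip_width: 0.7
t 24.25 R 170.3 phi -110.0 yaw -33.0 z 81.0 F 2.83 Fn 2.72 Mz -0.03 nexttan [-0.926  0.379]
```

```bash
python3 -m handwheel '{"translation":[[-0.009,0.004,0],[-0.009,0.004,0],[-0.009,0.004,0],[-0.009,0.004,0],[-0.009,0.004,0],[-0.009,0.004,0],[-0.009,0.004,0],[-0.009,0.004,0]],"twist":[-0.005,-0.005,-0.005,-0.005,-0.005,-0.005,-0.005,-0.005]}' 255; python3 s.py
```

```text
time: 25.25
tool_pos: [487.4, -250.5, 82.5]
tcp_rot: [3.137, -0.044, -0.643]
contact_force: [6.2, -2.0, -3.0]
grip_width: -0.0
t 25.25 R 170.7 phi -112.1 yaw -36.8 z 82.5 F 6.47 Fn 6.15 Mz 0.02 nexttan [-0.911  0.412]
```

```bash
python3 -m handwheel '{"translation":[[-0.014,0.006,-0.001],[-0.014,0.006,-0.001],[-0.014,0.006,-0.001],[-0.014,0.006,-0.001],[-0.014,0.006,-0.001],[-0.014,0.006,-0.001],[-0.014,0.007,-0.001],[-0.014,0.007,-0.001]],"twist":[-0.005,-0.005,-0.005,-0.005,-0.005,-0.005,-0.005,-0.005]}' 255; python3 s.py
```

```text
time: 26.25
tool_pos: [476.6, -245.7, 82.8]
tcp_rot: [3.141, -0.061, -0.711]
contact_force: [5.8, -2.8, -3.0]
grip_width: 0.8
t 26.25 R 170.7 phi -116.0 yaw -40.8 z 82.8 F 6.43 Fn 6.22 Mz -0.01 nexttan [-0.88   0.474]
```

```bash
python3 -m handwheel '{"translation":[[-0.014,0.007,-0.004],[-0.014,0.007,-0.004],[-0.014,0.007,-0.004],[-0.014,0.007,-0.004],[-0.014,0.007,-0.004],[-0.014,0.008,-0.004],[-0.014,0.008,-0.004],[-0.014,0.008,-0.004]],"twist":[-0.006,-0.006,-0.006,-0.006,-0.006,-0.006,-0.006,-0.006]}' 255; python3 s.py
python3 - <<'E'
from h import *
for n in ['wrist','top']: cap(n,n+'10.png')
a=cv2.imread('pics/top10.png');b=cv2.imread('pics/wrist10.png');cv2.imwrite('pics/v10.png',np.hstack([cv2.resize(a[140:220,230:330],(400,320)),cv2.copyMakeBorder(cv2.resize(b,(400,300)),0,20,0,0,0)]))
E
```

```text
time: 27.25
tool_pos: [468.6, -242.3, 82.3]
tcp_rot: [-3.137, -0.087, -0.793]
contact_force: [5.7, -3.3, -0.2]
grip_width: 0.7
t 27.25 R 171.4 phi -118.9 yaw -45.4 z 82.3 F 6.61 Fn 6.37 Mz 0.06 nexttan [-0.855  0.519]
```

View pics/v10.png

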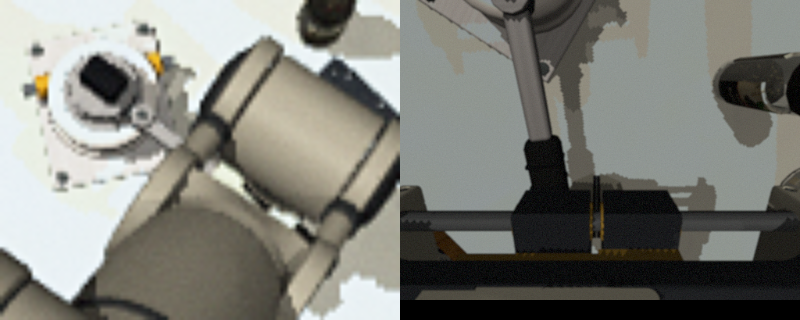

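The top view shows the block, pivot and handle on one line, so it has not clicked yet. F is about 6.5 N. I continue with no twist.

```bash
python3 -m handwheel '{"translation":[[-0.017,0.010,-0.002],[-0.017,0.010,-0.002],[-0.017,0.010,-0.002],[-0.017,0.010,-0.002],[-0.016,0.010,-0.002],[-0.016,0.011,-0.002],[-0.016,0.011,-0.002],[-0.016,0.011,-0.002]],"twist":[0,0,0,0,0,0,0,0]}' 255; python3 s.py
```

```text
time: 28.35
tool_pos: [458.6, -235.3, 84.4]
tcp_rot: [-3.129, -0.115, -0.797]
contact_force: [6.1, -3.0, -3.2]
grip_width: 0.4
t 28.35 R 170.5 phi -123.0 yaw -45.6 z 84.4 F 6.76 Fn 6.41 Mz 0.03 nexttan [-0.816  0.578]
```

```bash
python3 -m handwheel '{"translation":[[-0.020,0.014,-0.006],[-0.020,0.014,-0.006],[-0.020,0.014,-0.006],[-0.020,0.014,-0.006],[-0.020,0.014,-0.006],[-0.020,0.015,-0.006],[-0.020,0.015,-0.006],[-0.020,0.015,-0.006]],"twist":[0,0,0,0,0,0,0,0]}' 255; python3 s.py;  python3 - <<'E'
from h import *
for n in ['wrist','top']: cap(n,n+'11.png')
a=cv2.imread('pics/top11.png');b=cv2.imread('pics/wrist11.png');cv2.imwrite('pics/v11.png',np.hstack([cv2.resize(a[140:220,230:330],(400,320)),cv2.copyMakeBorder(cv2.resize(b,(400,300)),0,20,0,0,0)]))
E
```

```text
time: 29.35
tool_pos: [448.2, -226.6, 84.4]
tcp_rot: [-3.119, -0.155, -0.803]
contact_force: [7.4, -3.9, -0.4]
grip_width: 0.5
t 29.35 R 169.4 phi -127.6 yaw -46.0 z 84.4 F 8.22 Fn 7.93 Mz -0.06 nexttan [-0.768  0.641]
```

View pics/v11.png

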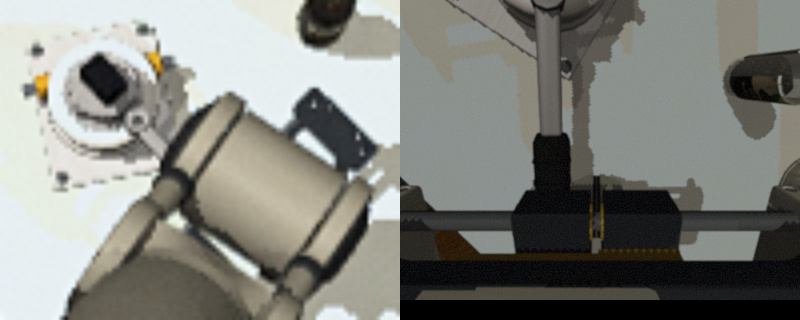

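```bash
python3 -m handwheel '{"translation":[[-0.016,0.013,-0.006],[-0.016,0.013,-0.006],[-0.016,0.013,-0.006],[-0.016,0.013,-0.006],[-0.016,0.013,-0.006],[-0.016,0.013,-0.006],[-0.016,0.013,-0.006],[-0.016,0.013,-0.006]],"twist":[-0.003,-0.003,-0.003,-0.003,-0.003,-0.003,-0.003,-0.003]}' 255; python3 s.py
```

```text
time: 30.45
tool_pos: [443.0, -222.5, 85.6]
tcp_rot: [-3.11, -0.198, -0.847]
contact_force: [6.0, -4.3, -1.5]
grip_width: 0.3
t 30.45 R 169.4 phi -129.8 yaw -48.5 z 85.6 F 7.40 Fn 7.23 Mz -0.05 nexttan [-0.742  0.67 ]
```

Run:
```python
from h import *
import pickle
for n in ['scene','top','wrist']: 
    c=cap(n,n+'12.png'); pickle.dump(c,open(n+'12.pkl','wb'))
a=cv2.imread('pics/top12.png');b=cv2.imread('pics/scene12.png');cv2.imwrite('pics/v12.png',np.hstack([cv2.resize(a[145:195,235:285],(400,400),interpolation=cv2.INTER_CUBIC),cv2.resize(b[160:240,240:320],(400,400),interpolation=cv2.INTER_CUBIC)]))
```

```text
(no output)
```

View pics/v12.png

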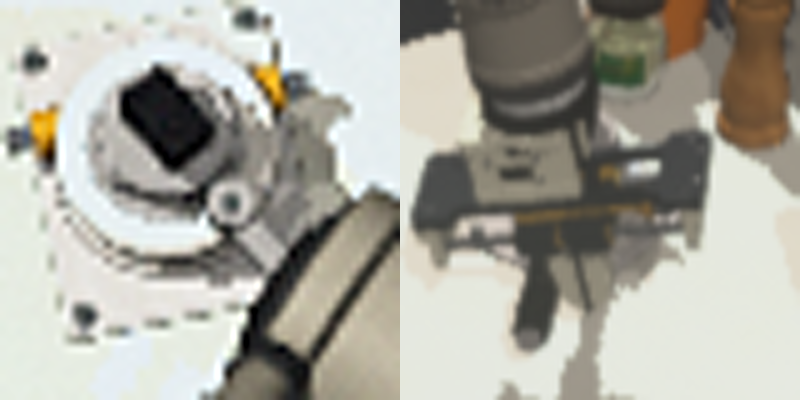

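View pics/wrist12.png

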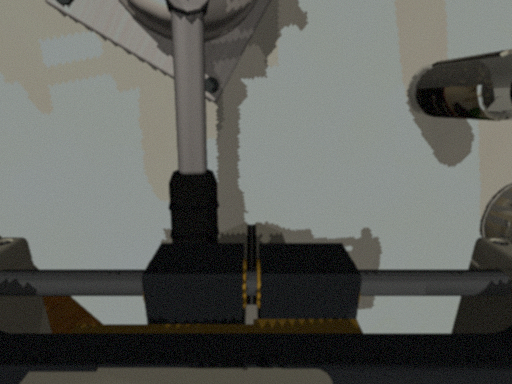

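Run:
```python
from h import *
import pickle
w=pickle.load(open('wrist12.pkl','rb')); t=pickle.load(open('top12.pkl','rb'))
ang=lambda a,b: round(float(np.degrees(np.arctan2(b[1]-a[1],b[0]-a[0]))),1)
a=ray(w,188,20,80);b=ray(w,193,165,80);g=ray(w,194,230,83); print('shaft',a[:2],b[:2],ang(a,b),ang(a,g))
T=lambda u,v,z: ray(t,235+u/8-.44,145+v/8-.44,z)
# block corners top face: 
cs=[T(u,v,121) for u,v in ((157,68),(217,128),(178,170),(120,100))]
print('block ctr',np.mean(cs,0)[:2],'long',ang(cs[0],cs[1]),ang(cs[3],cs[2]),'short',ang(cs[0],cs[3])+0)
p=T(231,203,83); print('pivot',p[:2],ang(np.mean(cs,0),p),np.hypot(*(p-np.mean(cs,0))[:2]))
print('shaft line from top',ang(T(231,203,80),T(272,258,78)))
```

```text
shaft [ 510.81633444 -127.62811414] [ 462.99934441 -168.09976848] -139.8 -140.1
block ctr [547.32737482 -94.73270773] long -136.0 -141.3 short 131.2
pivot [ 518.02705236 -121.38182744] -137.7 39.60662163262962
shaft line from top -143.7
```

By the images the handle is at about -140° and the block at about -138°, so it is still straight and not clicked. Short rows under load let the wrist tilt creep. I back off, then push with fewer, larger rows.

```bash
python3 -m handwheel '{"translation":[[0.05,-0.045,0],[0,0,0],[0,0,-0.03],[0,0,0],[-0.052,0.047,0],[-0.026,0.024,0],[-0.025,0.025,0],[-0.025,0.025,0]],"twist":[0,0,0,0,0,-0.01,-0.01,-0.01]}' 255; python3 s.py
```

```text
time: 31.6
tool_pos: [435.0, -214.5, 83.3]
tcp_rot: [-3.106, -0.213, -0.897]
contact_force: [4.9, -7.4, -3.1]
grip_width: 0.1
t 31.60 R 168.8 phi -133.7 yaw -51.4 z 83.3 F 8.68 Fn 8.87 Mz -0.12 nexttan [-0.695  0.719]
```

```bash
python3 -m handwheel '{"translation":[[0.046,-0.048,0],[0,0,0],[0,0,-0.02],[0,0,0],[-0.048,0.05,0],[-0.024,0.025,0],[-0.024,0.025,0],[-0.023,0.026,0]],"twist":[0,0,0,0,0,-0.01,-0.01,-0.01]}' 255; python3 s.py;  python3 - <<'E'
from h import *
import pickle
for n in ['top','wrist']: 
    c=cap(n,n+'13.png'); pickle.dump(c,open(n+'13.pkl','wb'))
a=cv2.imread('pics/top13.png');b=cv2.imread('pics/wrist13.png');cv2.imwrite('pics/v13.png',np.hstack([cv2.resize(a[145:195,235:285],(400,400),interpolation=cv2.INTER_CUBIC),cv2.copyMakeBorder(cv2.resize(b,(400,300)),0,100,0,0,0)]))
E
```

```text
time: 32.6
tool_pos: [428.2, -206.2, 83.0]
tcp_rot: [-3.1, -0.23, -0.946]
contact_force: [4.1, -8.8, -3.1]
grip_width: 0.3
t 32.60 R 167.9 phi -137.3 yaw -54.2 z 83.0 F 9.27 Fn 9.56 Mz -0.16 nexttan [-0.649  0.761]
```

View pics/v13.png

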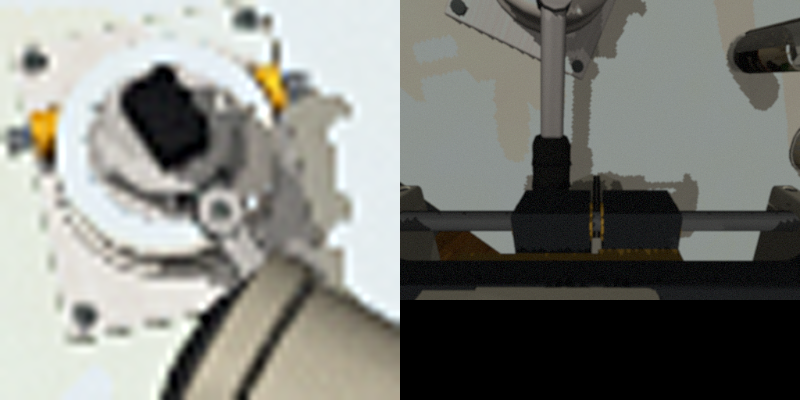

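View pics/wrist13.png

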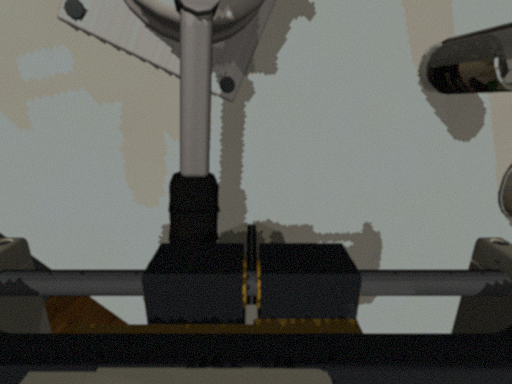

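```bash
cat > ang.py <<'E'
from h import *
import pickle,sys
def go(tag,W1,W2,piv,blk):
    w=pickle.load(open('wrist%s.pkl'%tag,'rb')); t=pickle.load(open('top%s.pkl'%tag,'rb'))
    ang=lambda a,b: round(float(np.degrees(np.arctan2(b[1]-a[1],b[0]-a[0]))),1)
    a=ray(w,*W1,80);b=ray(w,*W2,80); p=ray(t,235+piv[0]/8-.44,145+piv[1]/8-.44,83)
    bc=ray(t,235+blk[0]/8-.44,145+blk[1]/8-.44,121)
    print(tag,'shaft',ang(a,b),'C->pivot',ang([548.5,-93.5],p),'blk->pivot',ang(bc,p),bc[:2],p[:2])
go('12',(188,20),(193,165),(231,203),(168,118))
go('13',(195,20),(195,165),(220,210),(166,117))
E
python3 ang.py
```

```text
12 shaft -139.8 C->pivot -137.5 blk->pivot -137.1 [546.66561247 -94.73819558] [ 518.02705236 -121.38182744]
13 shaft -147.2 C->pivot -145.3 blk->pivot -144.6 [547.09387017 -93.91212024] [ 515.03317591 -116.68772504]
```

```bash
python3 -m handwheel '{"translation":[[0.042,-0.050,0],[0,0,0],[0,0,-0.02],[0,0,0],[-0.044,0.052,0],[-0.021,0.026,0],[-0.021,0.026,0],[-0.021,0.026,0]],"twist":[0,0,0,0,0,-0.01,-0.01,-0.01]}' 255; python3 s.py;  python3 - <<'E'
from h import *
import pickle
for n in ['top','wrist']: 
    c=cap(n,n+'14.png'); pickle.dump(c,open(n+'14.pkl','wb'))
a=cv2.imread('pics/top14.png');b=cv2.imread('pics/wrist14.png');cv2.imwrite('pics/v14.png',np.hstack([cv2.resize(a[145:195,235:285],(400,400),interpolation=cv2.INTER_CUBIC),b[:,100:356][:].copy()[:384].repeat(1,0) if 0 else cv2.copyMakeBorder(b[:,60:360],0,16,0,0,0)]))
E
```

```text
time: 33.7
tool_pos: [421.7, -197.0, 82.5]
tcp_rot: [-3.095, -0.246, -0.995]
contact_force: [3.0, -8.1, -2.9]
grip_width: 0.5
t 33.70 R 166.7 phi -141.1 yaw -57.0 z 82.5 F 8.16 Fn 8.39 Mz -0.16 nexttan [-0.596  0.803]
```

View pics/v14.png

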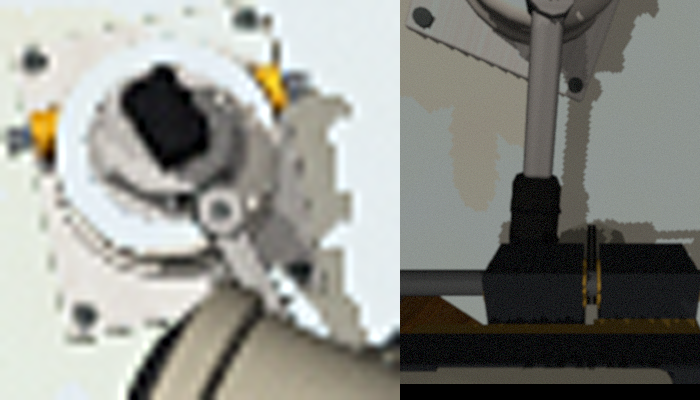

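```bash
cat >> ang.py <<'E'
go('14',(204,20),(198,165),(220,210),(166,117))
E
python3 ang.py
```

```text
12 shaft -139.8 C->pivot -137.5 blk->pivot -137.1 [546.66561247 -94.73819558] [ 518.02705236 -121.38182744]
13 shaft -147.2 C->pivot -145.3 blk->pivot -144.6 [547.09387017 -93.91212024] [ 515.03317591 -116.68772504]
14 shaft -152.1 C->pivot -145.3 blk->pivot -144.6 [547.09387017 -93.91212024] [ 515.03317591 -116.68772504]
```

The pivot and block stayed put between the last two frames while the handle turned about 5° (≈0.085 rad), and the force fell from 9.5 to 8.3 N. That is the click, so I back off.

```bash
python3 -m handwheel '{"translation":[[0.02,-0.026,0],[0.02,-0.026,0],[0.03,-0.04,0],[0.04,-0.05,0],[0.04,-0.05,0],[0.03,-0.03,0],[0,0,0],[0,0,0]],"twist":[0,0,0,0,0,0,0,0]}' 255
python3 -m handwheel '{"translation":[[0,0,0.05],[0,0,0.12],[0,0,0.18],[0,0,0.2],[0,0,0.2],[0,0,0.15],[0,0,0.06],[0,0,0]],"twist":[0,0,0,0,0,0,0,0]}' 255; python3 s.py;  python3 - <<'E'
from h import *
import pickle
np.set_printoptions(precision=1,suppress=True)
for n in ['top','wrist','scene']: 
    c=cap(n,n+'15.png'); pickle.dump(c,open(n+'15.pkl','wb'))
    for l in ['wrench_block','socket_rim','handle_grip']:
        for r in spot_point(n,l)[:1]: print(n,l,round(r['score'],2),W(c,r['position']))
a=cv2.imread('pics/top15.png');b=cv2.imread('pics/wrist15.png');cv2.imwrite('pics/v15.png',np.hstack([cv2.resize(a[145:195,235:285],(400,400),interpolation=cv2.INTER_CUBIC),cv2.copyMakeBorder(cv2.resize(b,(400,300)),0,100,0,0,0)]))
E
```

```text
time: 34.8
tool_pos: [450.4, -232.2, 83.3]
tcp_rot: [-3.094, -0.25, -0.994]
contact_force: [-0.2, 0.1, 0.0]
grip_width: 0.4
time: 35.8
tool_pos: [448.5, -229.9, 234.2]
tcp_rot: [-3.093, -0.249, -0.993]
contact_force: [0.3, 0.4, 0.2]
grip_width: 0.4
t 35.80 R 171.9 phi -126.8 yaw -56.9 z 234.2 F 0.01 Fn -0.17 Mz 0.04 nexttan [-0.776  0.631]
top wrench_block 0.72 [552.  -92.7 106.2]
top socket_rim 0.8 [550.3 -92.9  59. ]
top handle_grip 0.55 [ 406.7 -187.5   68.8]
wrist socket_rim 0.58 [550.5 -95.8  60.1]
wrist handle_grip 0.85 [ 407.9 -181.4   70. ]
scene wrench_block 0.85 [550.2 -94.1 106.4]
scene socket_rim 0.92 [550.2 -92.1  63.2]
scene handle_grip 0.76 [ 408.7 -183.6   72.6]
```

View pics/v15.png

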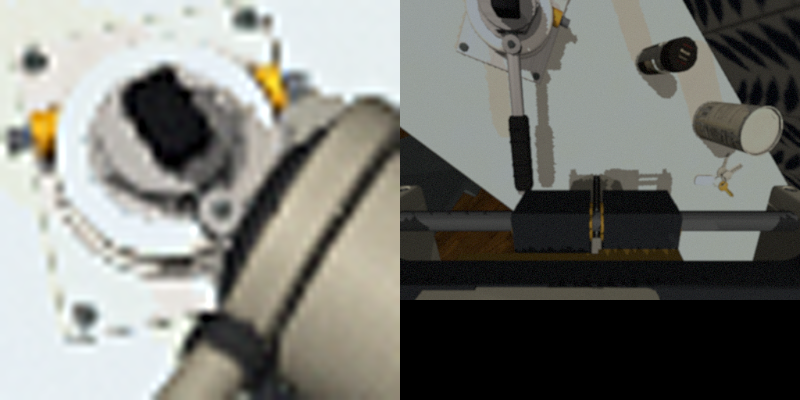

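View pics/scene15.png

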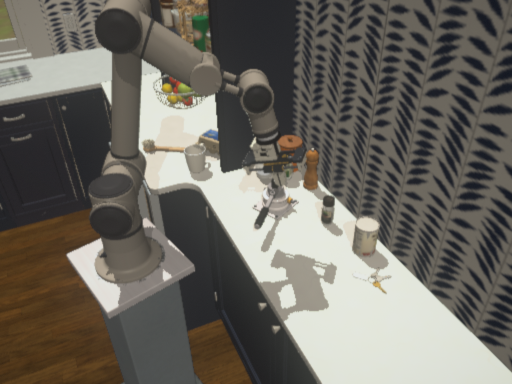

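Run:
```python
import cv2
a=cv2.imread('pics/wrist15.png'); cv2.imwrite('pics/w15z.png',cv2.resize(a[0:260,80:260],(415,600),interpolation=cv2.INTER_CUBIC))
```

```text
(no output)
```

View pics/w15z.png

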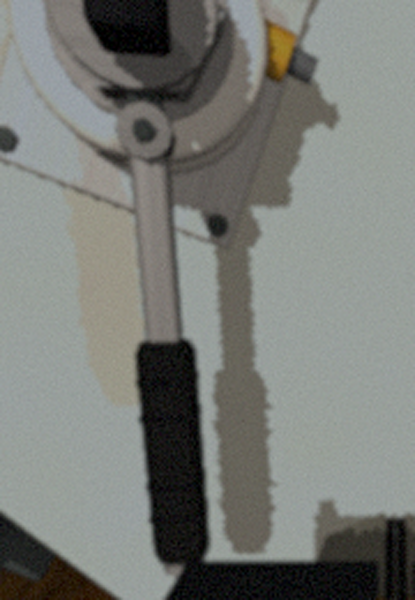

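Run:
```python
from h import *
import pickle
w=pickle.load(open('wrist15.pkl','rb'))
R=lambda u,v,z: ray(w,80+u/2.306,v/2.306,z)
ang=lambda a,b: round(float(np.degrees(np.arctan2(b[1]-a[1],b[0]-a[0]))),1)
a,b,g,e=R(153,170,80),R(163,335,80),R(167,350,83),R(182,550,83); p=R(145,130,83)
print(ang(a,b),ang(g,e),ang(p,e),p,ang([551,-92.5],p))
# same style on frame 14 & 13 with full extents
for t,(x,y) in {'13':((195,20),(195,165)),'14':((204,20),(198,165))}.items():
    w=pickle.load(open('wrist%s.pkl'%t,'rb')); print(t,ang(ray(w,*x,80),ray(w,*y,80)))
```

```text
-148.5 -147.7 -147.0 [ 516.99913093 -115.73070986   83.        ] -145.7
13 -147.2
14 -152.1
```

The wrench is straight (shaft -148°, head and pivot -146°), seated, and the robot is clear. The jar, mug and glass stand as before.

```bash
python3 -c "
from plant import *
print(close_job(), get_obs()['time'])"
```

```text
the job is handed in; nothing more can be done
the job is handed in; nothing more can be done
```

I put the wrench on the nut, turned it clockwise until it clicked, stopped and let go. The job was handed in at about 36 s of the allowed 67 s.

- **Seating:** Contact came at TCP height 113.6 mm, where 113.3 mm was expected. After release the networks put the rim at z ≈ 60 mm, against 58 mm for the flange.
- **Turning:** I pushed the grip with closed fingers. The force rose from about 6.5 N to about 9.5 N. In the last step it fell to about 8.3 N, while the head and pivot stayed put and the shaft turned about 5° further. That is a bend of roughly 0.08 rad out of the 0.30 rad travel. I backed off at once.
- **Final state:** The handle sprang back: the shaft reads −148° and the head-to-pivot line −146°, which agree within about 2° of measuring error. The rim reads 59–63 mm in the last pictures. The gripper hung clear with no contact force. The jar and mug stand as before. The glass was mostly hidden behind the gripper in the last picture; the arm never went near it.

**Off plan:**
- The wrist crept to a tilt of about 0.25 rad under the push, because rows are referred to the measured pose. I changed to fewer, larger push rows to limit it.
- At times the fingers pulled up on the handle with about 3 N. The wrench stayed seated by the later measurements.
- The bend at the click was measured only from images and force, since no direct reading exists.

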